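# Dock the biscuit tray over the sill

## Task

Push the biscuit tray into the dock, where it must lie flat behind the yellow sill held between the sill and the red sprung keeper, and let go. Slide it up flat until its front bears gently on the sill, then raise the front edge and rest it on top of the sill while the handle end stays down on the table, and push it over until the handle end can drop in behind the sill; do not carry or steeply tip the tray, never press it on the dock with more than 30 N, and leave the other things alone.

Things in the scene. Friction and masses are not known exactly. Their poses are not given: they have to be found in the camera images.
- tray: Open aluminium baking tray, 200 mm long (its x), 150 mm wide (y), walls 25 mm high and 4 mm thick, flat underside, nine brown biscuits fixed inside (tops below 18 mm). 0.4 to 0.75 kg, dragging it on the table takes under 7 N; centre of mass near the middle. Origin: centre of the underside; +x is its front end, z up. At the -x end stands its blue handle tab (see tray_grip).
- tray_front (a point): Middle of the lower edge of the tray's front wall: x = +100 mm, z = 0 in the tray's frame.
- tray_rear (a point): Middle of the lower edge of the tray's handle-end wall: x = -100 mm, z = 0 in the tray's frame.
- tray_grip (a point): Place to grip the rigid blue handle tab from above, pinched across its thickness: x = -94 mm, z = 62 mm in the tray's frame. The tab stands on the handle-end wall: 12 mm thick along x (x = -100 to -88 mm), 36 mm wide along y, from 19 to 85 mm above the underside.
- dock: Fixed steel dock. Origin: table level; +x points in (the way the tray goes), z up. Yellow sill across the open end, 16 mm thick, 14 mm high, adjustable and clamped: outer face anywhere from x = -6 to +6 mm, differs each time, not measured, find it by feel. Floor 4 mm high, x = 22 to 242 mm. Side guides 30 mm high, inner faces y = +-80 mm, x = -8 to 254 mm. Back wall at x = 242 mm.
- keeper (a joint): Red sprung plate across the dock's back, 130 mm wide, 6 to 24 mm above the table. In m: 0 at rest with its face at dock x = 207 mm; grows as it is pushed in, hard end 0.025. Spring: 2 N at rest plus 0.2 N per mm. Tray touching both sill and keeper: 0.003 to 0.015 by the sill's setting (friction may hold it a little farther in, no harm); the handle end drops behind the sill only while it is pushed beyond that.
- mug: blue ceramic mug, 80 mm wide, 95 mm tall; a bystander, origin at its underside
- spice_jar: amber glass jar with white cap, 56 mm wide, 100 mm tall; a bystander, origin at its underside
- bowl: white bowl, 150 mm wide, 60 mm tall; a bystander, origin at its underside
- oil_can: steel can with green band, 66 mm wide, 120 mm tall; a bystander, origin at its underside
- spatula: spatula lying flat on the table; a bystander
- timer: round red kitchen timer, 64 mm wide, 42 mm tall; a bystander, origin at its underside
- plate: white plate, 200 mm wide; a bystander, origin at its underside
Mind the look-alikes: they are no part of the job. What is shaped like the tray but turquoise is not meant.

How it is judged (in metres and radians):
On the way, in this order (a step that is already met when the one before it is completed fails the run):
1. the tray, flat on the table, bears on the outer face of the sill with its front (2 N or more) (contact force between tray and dock above 2 N and x of tray_front in the frame of dock between -0.01 and 0.009 m and height (world z) of each of tray_front, tray_rear below 0.006 m and angle between tray's own z axis and vertical below 0.03 rad), for 0.15 s.
2. the front edge rests on top of the sill while the handle end is still down on the table (contact force between tray and dock above 0.3 N and x of tray_front in the frame of dock above 0.01 m and height (world z) of tray_front above 0.011 m and height (world z) of tray_rear below 0.006 m), for 0.15 s.
At the end, for the whole second after the job is handed in: The tray lies flat (within 0.03 rad) on the dock's floor (both lower edges within 3.5 mm of it), its handle end behind the sill, within 12 mm of the dock's centre line, the keeper held pushed back at least 1.5 mm by the tray's front, all at rest (x of tray_rear in the frame of dock above 0.008 m and z of each of tray_rear, tray_front in the frame of dock below 0.0075 m and angle between tray's own z axis and vertical below 0.03 rad and y of tray_rear in the frame of dock between -0.012 and 0.012 m and value of joint keeper above 0.0015 m and contact force between tray and dock above 1 N and linear speed of tray below 0.02 m/s); the robot touches nothing.
It fails at once if the tray pressed on the dock with more than 30 N (contact force between tray and dock above 30 N).
It fails at once if the tray's handle end carried higher than 45 mm (height (world z) of tray_rear above 0.045 m).
It fails at once if the tray's front carried higher than 60 mm (height (world z) of tray_front above 0.06 m).
It fails at once if the tray tipped more than 0.35 rad (angle between tray's own z axis and vertical above 0.35 rad).
It fails at once if a bystander disturbed by more than 30 mm (distance of any of mug, spice_jar, bowl, oil_can, spatula, timer, plate from where it was at the start of the episode above 0.03 m).
It also fails if it takes over 64 s, if anything falls off the work surface, if the arm or the gripper's body presses on something with over 40 N, if the wrist force passes 120 N, or if a joint passes its speed limit or range.

## Robot

A 6-joint arm with a two-finger parallel gripper is mounted at the origin on the work surface. World frame = base frame: x ahead of the robot, y to its left, z up, the work surface at z = 0. Lengths are in m, angles in degrees, forces in N, time in s.
With the tool pointing down it reaches from about 0.4 to 0.825 m from the base axis. Payload 7 kg.
Tool frame: the origin (TCP) lies midway between the tips of the shut fingers; the grasp point (between the pads) lies 19 mm behind it; z points along the fingers, y is the direction in which the jaws open and shut (so a half turn about z gives the same grasp; the last joint's range is limited). The gripper opens to 88 mm and grips with 3 to 60 N. Pads are 19 mm wide; open, the fingers measure 130 mm over their backs; the gripper's body (78 mm by 193 mm) begins 47 mm behind the grasp point.
Start: joints at [92.939, 20.546, 0.682, 0, -70.136, -16.507], TCP at [0.158, 0.656, 0.227] pointing down, gripper open.
Joint ranges: [-176.03, 176.03], [-82.01, 121.73], [-58.28, 71.71], [-173.87, 95.51], [-174.79, -0.11], [-173.66, 173.66]. Speed limits (degrees/s): [136.94, 136.94, 172.46, 180, 180, 180].

## Interface

Orientations are given as [roll, pitch, yaw] about the fixed x, y, z axes, in that order (R = Rz(yaw) Ry(pitch) Rx(roll)).
In Python, from plant import r gives the robot as it stands.
- The arm moves only by the tool carry_out, never from a script. Its argument "motion" is one flat list of numbers, 7 for each row, row after row: the turn, a rotation vector about the tool's x, y, z in degrees, then the shift along the tool's x, y, z in cm, then the finger opening in cm, from 0 to 8.76. A call has 1 to 20 rows; each row shifts and turns the commanded pose from where the row before left it, along the tool's axes as they then stand; what a row does not reach is not made up. A row lasts 1/12 s, in which the tool goes at most 41.7 mm and 7.16 degrees, less where a joint would pass 70% of its speed; a pose out of reach is approached as far as the arm can. A call is refused whole if a number of a shift passes 4.17 or a number of a turn 7.16, either way. A call with a gripper value outside its range is refused whole. The fingers move at their own pace and stop on an object; "grip_force" is the grip in N (left out, the last holds). Time passes only in rows, so rows that do not move let the fingers close. It gives the time, the measured TCP pose, the force and the opening at its end, in the units of the state.
- r.get_state(): the state, without advancing time (a new reading comes with each control period).
- r.capture(name): name is "scene" or "top" or "wrist"; returns a dict with "pixels" (480x640x3 uint8, red, green, blue), "K" (3x3 intrinsics, pixels), "k1" (the pictures are not rectified: a ray, as slopes to the right and down, at radius r is drawn at 1 + k1 r^2 times it, then the intrinsics apply), "R" (3x3) and "t" (3): a world point X has camera coordinates R X + t. Camera axes: x right, y down, z forward; pixel columns grow to the right and rows downward; lengths in m; the calibration is good to about 2 mm. A picture is of the moment at which its call begins. There is no depth.
- r.close_job(): hands the job in, once; it reports no verdict.
The state is a dict: "time_s": time; "joints": joint angles; "qd": joint speeds; "joint_torque": joint torques, N m; "tcp_pos": TCP position; "eef_rot": TCP orientation; "contact_force": force on the tool from outside, world axes, zero at the start; "moment": the same for the moment, N m; "gripper_width": finger opening in m.
Only numpy, scipy, OpenCV 4.12 (cv2) and the standard library are available. Lean on these libraries where they do the work, as an engineer would, in place of code of your own. Each camera call takes 0.05 s, during which the arm holds its last target. There are 200 camera calls.

## Working session

There is one attempt and no reset: what is moved stays moved. The work goes in short steps, Python scripts to look and compute and a tool call to move; the robot and the scene stay as the last step left them, time stands still between calls to the robot, and variables do not carry over. Pictures are saved under pics/ and viewed, about 8 in all and at most 12, crops included, and the job is handed in when it is done.

Besides the shell and the picture viewer there is one more tool, called after "Request:" by a JSON object that holds its "op" and its "data". carry_out: Moves the arm, as the interface text tells. Its arguments: {"type":"object","properties":{"motion":{"type":"array"},"grip_force":{"type":"number"}},"required":["motion"]}

```bash
ls; mkdir -p pics; python3 - <<'E'
from plant import r
import cv2
s=r.get_state(); print(s)
for n in ["top","scene"]:
    c=r.capture(n); cv2.imwrite(f"pics/{n}0.png",c["pixels"][:,:,::-1]); print(n,c["K"],c["k1"],c["R"],c["t"])
E
```

```text
pics
{'time_s': 0.0, 'joints': array([ 9.29392323e+01,  2.05881314e+01,  6.35947541e-01, -2.00903171e-02,
       -7.01362762e+01, -1.65068505e+01]), 'qd': array([-0.01663153, -0.04708432,  0.01269048,  0.04856754, -0.09569101,
        0.0612621 ]), 'joint_torque': array([ 1.17076328e-03, -5.82722104e+01,  2.93057531e+01,  6.99724495e+00,
        7.05740356e-03, -1.55809826e-04]), 'tcp_pos': array([0.15826153, 0.65569607, 0.22567659]), 'eef_rot': array([ 1.79909819e+02, -7.02831767e-03, -1.35744536e+01]), 'contact_force': array([-0.09165401,  0.42433736, -0.81448519]), 'moment': array([0.01073477, 0.02058386, 0.03772405]), 'gripper_width': 0.08767481542779018}
top [[454.94265971   0.         316.72484883]
 [  0.         454.94265971 243.47872877]
 [  0.           0.           1.        ]] -0.11798247863838372 [[ 0.00787085 -0.99991633  0.01026568]
 [-0.98826488 -0.00934441 -0.15246383]
 [ 0.152547   -0.00894519 -0.98825573]] [0.11858178 0.50890957 1.06180507]
scene [[501.26385903   0.         317.3674808 ]
 [  0.         501.26385903 230.08878133]
 [  0.           0.           1.        ]] -0.020898501920279908 [[-0.17043622  0.98529395 -0.01213812]
 [ 0.76313873  0.12419504 -0.63418836]
 [-0.62335446 -0.11735174 -0.7730833 ]] [-0.04623206 -0.32393144  1.62038742]
```

View pics/top0.png

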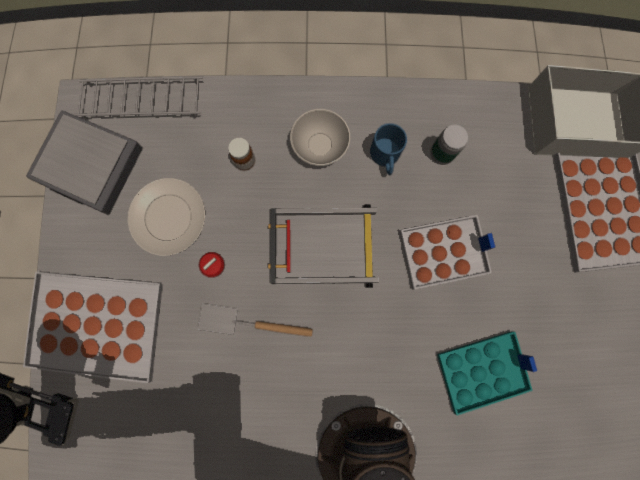

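View pics/scene0.png

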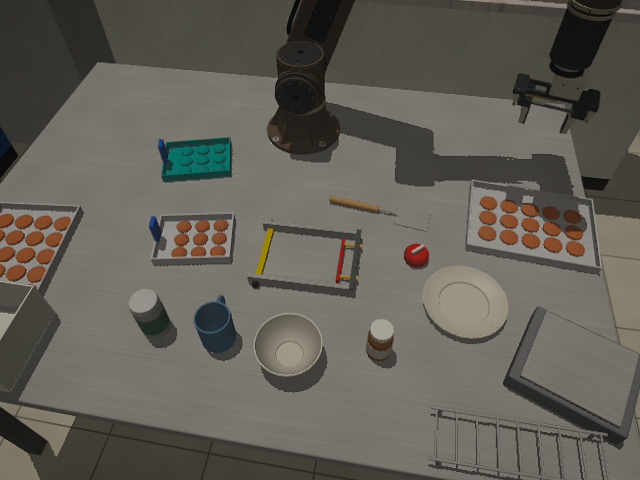

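Candidates (top view): a grey tray with nine biscuits and a blue tab at (445,252), tab at (487,241). The turquoise look-alike is at (487,372). The large trays without a handle are at (95,325) and (605,210). By the description it is the grey one at (445,252). The dock's yellow sill is at (369,246) and the red keeper at (289,246).

```bash
cat > h.py <<'E'
import cv2, numpy as np
from plant import r
def ray(c,uv,z):
    uv=np.atleast_2d(np.float64(uv)); K=c["K"]
    # k1 acts on slopes: standard cv2 model with only k1
    n=cv2.undistortPoints(uv[:,None],K,np.array([c["k1"],0,0,0.]))[:,0]
    d=np.c_[n,np.ones(len(n))]@c["R"]; o=-c["R"].T@c["t"]
    return o+d*((z-o[2])/d[:,2])[:,None]
def proj(c,X):
    p=np.atleast_2d(X)@c["R"].T+c["t"]; n=p[:,:2]/p[:,2:]
    n=n*(1+c["k1"]*(n**2).sum(1,keepdims=True)); return n*c["K"][0,0]+c["K"][:2,2]
def mask(c,lo,hi,roi):
    h=cv2.cvtColor(c["pixels"],cv2.COLOR_RGB2HSV); m=cv2.inRange(h,lo,hi)
    z=np.zeros_like(m); x0,y0,x1,y1=roi; z[y0:y1,x0:x1]=m[y0:y1,x0:x1]; return z
def blobs(m,a=10):
    n,l,s,ce=cv2.connectedComponentsWithStats(m)
    return [(ce[i],s[i,4]) for i in range(1,n) if s[i,4]>=a]
E
python3 - <<'E'
from h import *
rois={"top":dict(b=(395,210,480,290),y=(355,200,385,290),r=(280,210,300,280),t=(470,225,500,255)),
"scene":dict(b=(150,210,240,266),y=(250,220,280,280),r=(330,230,350,290),t=(145,212,163,246))}
for n in rois:
    c=r.capture(n);R=rois[n]
    b=[p for p,a in blobs(mask(c,(3,90,60),(18,255,255),R["b"]),20)]
    P=ray(c,b,.016)[:,:2]; print(n,len(b),"centre",P.mean(0),cv2.minAreaRect(np.float32(P)*1000))
    for k,lo,hi,z in (("y",(22,130,80),(35,255,255),.014),("r",(0,150,70),(8,255,255),.024)):
        m=mask(c,lo,hi,R[k]); q=ray(c,np.argwhere(m)[:,::-1],z)[:,:2]; print(k,len(q),cv2.minAreaRect(np.float32(q)*1000),q.mean(0))
    m=mask(c,(105,150,60),(125,255,255),R["t"]); px=np.argwhere(m)[:,::-1]; print("tab px",px.mean(0),px.min(0),px.max(0),ray(c,px.mean(0),.055))
    if n=="top": cv2.imwrite("pics/crop1.png",cv2.resize(c["pixels"][190:310,250:510,::-1],None,fx=3,fy=3,interpolation=cv2.INTER_CUBIC))
E
```

```text
top 9 centre [ 0.49018138 -0.18173537] ((490.16473388671875, -181.7192840576172), (89.56963348388672, 99.20667266845703), 11.45223617553711)
y 262 ((509.8473205566406, -4.336138725280762), (14.923171043395996, 155.6803436279297), 89.52812957763672) [ 0.51071588 -0.00378421]
r 156 ((504.95751953125, 193.1556854248047), (126.35498046875, 4.942988872528076), 1.018017053604126) [0.50460336 0.19315374]
tab px [490.53571429 240.25      ] [488 234] [493 247] [[ 0.51727128 -0.3004435   0.055     ]]
scene 8 centre [ 0.49761343 -0.18118851] ((494.2840270996094, -181.86679077148438), (87.67024230957031, 99.67110443115234), 11.545951843261719)
y 283 ((503.2683410644531, -4.99531364440918), (148.1828155517578, 16.122007369995117), 1.1513729095458984) [ 0.50612562 -0.0048982 ]
r 135 ((508.78704833984375, 193.13983154296875), (137.76087951660156, 7.844532012939453), 1.024501919746399) [0.50835064 0.19311456]
tab px [152.29824561 224.59649123] [149 217] [158 241] [[ 0.50055498 -0.30171349  0.055     ]]
```

View pics/crop1.png

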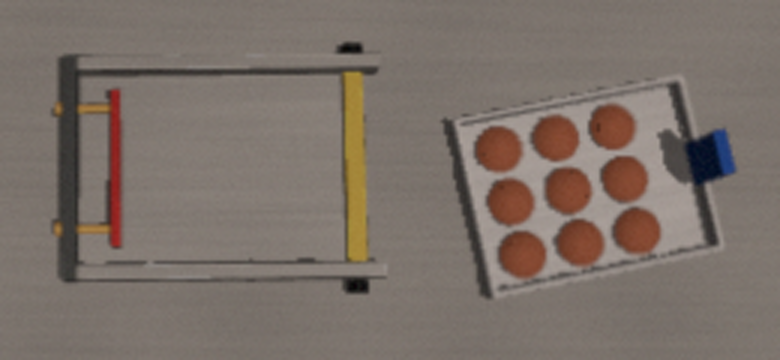

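The crop confirms the choice: a grey tray with nine biscuits and a blue tab at crop (710,155), front facing the dock. Next I refine the tray outline and tab and work out the approach.

```bash
cat >> h.py <<'E'
from scipy.spatial.transform import Rotation as Ro
def info(goal=None,yaw=None):
    s=r.get_state(); M=Ro.from_euler("xyz",s["eef_rot"],degrees=True)
    print("t",s["time_s"].__round__(2),"tcp",s["tcp_pos"].round(4),"rot",s["eef_rot"].round(2),"F",s["contact_force"].round(1),"w",round(s["gripper_width"],4))
    if goal is not None: print("tool shift cm",(M.inv().apply(np.array(goal)-s["tcp_pos"])*100).round(2))
    if yaw is not None: print("tool turn deg",(M.inv()*Ro.from_euler("xyz",[180,0,yaw],degrees=True)).as_rotvec(degrees=True).round(2))
E
python3 - <<'E'
from h import *
c=r.capture("top")
P=ray(c,np.array([(455,120),(680,80),(720,245),(492,297)])/3+(250,190),.025)[:,:2]
print(P.round(4),"centre",P.mean(0)); fr=(P[0]+P[3])/2; re=(P[1]+P[2])/2; d=(fr-re); print("len",np.linalg.norm(d),"yaw",np.degrees(np.arctan2(d[1],d[0]))); u=d/np.linalg.norm(d)
g=P.mean(0)-.094*u; print("grip",g)
print("tab top", ray(c,[[250+722/3,190+150/3]],.085))
info([.45,.3,.2]); info([*g,.2],11.5)
E
```

```text
[[ 0.5457 -0.0871]
 [ 0.5821 -0.2795]
 [ 0.4433 -0.3073]
 [ 0.4001 -0.1146]] centre [ 0.49279644 -0.19714591]
len 0.19664563710497926 yaw 101.66949870271125
grip [ 0.51180944 -0.28920299]
tab top [[ 0.5129088  -0.28865855  0.085     ]]
t 0.25 tcp [0.1583 0.6559 0.2261] rot [ 1.7995e+02 -1.0000e-02 -1.3570e+01] F [ 0.6 -0.2  0.3] w 0.0877
tool shift cm [36.7  27.75  2.64]
t 0.25 tcp [0.1583 0.6559 0.2261] rot [ 1.7995e+02 -1.0000e-02 -1.3570e+01] F [ 0.6 -0.2  0.3] w 0.0877
tool shift cm [56.54 83.58  2.68]
tool turn deg [  0.05   0.   -25.07]
```

Request:
{"op": "carry_out", "data": {"motion": [0,0,0,2.6,2.0,0,8.7,0,0,0,2.6,2.0,0,8.7,0,0,0,2.6,2.0,0,8.7,0,0,0,2.6,2.0,0,8.7,0,0,0,2.6,2.0,0,8.7,0,0,0,2.6,2.0,0,8.7,0,0,0,2.6,2.0,0,8.7,0,0,0,2.6,2.0,0,8.7,0,0,0,2.6,2.0,0,8.7,0,0,0,2.6,2.0,0,8.7,0,0,0,2.6,2.0,0,8.7,0,0,0,2.6,2.0,0,8.7,0,0,0,2.6,2.0,0,8.7,0,0,0,2.6,2.0,0,8.7]}}

```text
time_s: 1.42
tcp_pos: [0.4472, 0.2971, 0.2268]
eef_rot: [-180.0, -0.0, -13.6]
contact_force: [0.4, -0.1, -0.9]
gripper_width: 0.0873
```

Request:
{"op": "carry_out", "data": {"motion": [0,0,0,1.1,3.0,0,8.7,0,0,0,1.1,3.0,0,8.7,0,0,0,1.1,3.0,0,8.7,0,0,0,1.1,3.0,0,8.7,0,0,0,1.1,3.0,0,8.7,0,0,0,1.1,3.0,0,8.7,0,0,0,1.1,3.0,0,8.7,0,0,0,1.1,3.0,0,8.7,0,0,0,1.1,3.0,0,8.7,0,0,0,1.1,3.0,0,8.7,0,0,0,1.1,3.0,0,8.7,0,0,0,1.1,3.0,0,8.7,0,0,0,1.1,3.0,0,8.7,0,0,0,1.1,3.0,0,8.7,0,0,-6,1.1,3.0,0,8.7,0,0,-6,1.1,3.0,0,8.7,0,0,-6,1.1,3.0,0,8.7,0,0,-7,1.1,3.0,0,8.7,0,0,0,0,0,0,8.7]}}

```text
time_s: 3.0
tcp_pos: [0.533, -0.2722, 0.2256]
eef_rot: [180.0, 0.1, 11.9]
contact_force: [0.7, 0.2, 1.0]
gripper_width: 0.0869
```

```bash
python3 - <<'E'
from h import *
info([.512,-.289,.2],11.6)
c=r.capture("wrist"); cv2.imwrite("pics/w1.png",c["pixels"][:,:,::-1])
m=mask(c,(105,130,40),(125,255,255),(0,0,640,480))
for p,a in blobs(m,200): print(p,a,ray(c,p,.085))
E
```

```text
t 3.0 tcp [ 0.533  -0.2722  0.2256] rot [1.7996e+02 6.0000e-02 1.1870e+01] F [0.7 0.2 1. ] w 0.0869
tool shift cm [-2.39  1.21  2.57]
tool turn deg [0.04 0.06 0.27]
[336.77272727 253.90545455] 550 [[ 0.5133901  -0.28884487  0.085     ]]
```

View pics/w1.png

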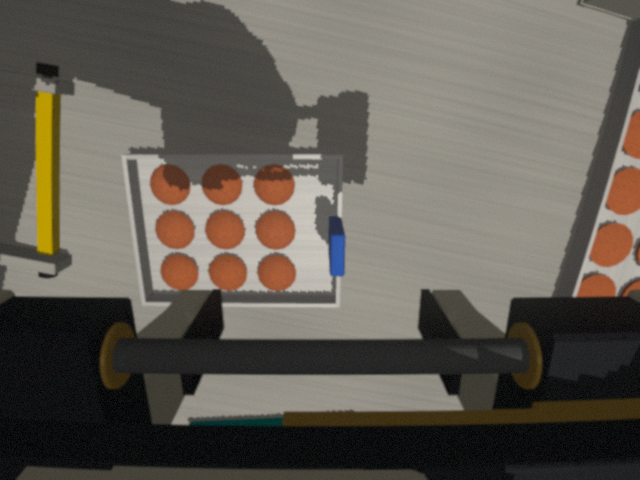

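The wrist view shows the tab at (337,247), jaws square to the tray, and it agrees with the top view to about 1 mm. Going down to grip.

Request:
{"op": "carry_out", "data": {"motion": [0,0,0,-1.1,0.6,0,8.7,0,0,0,-1.2,0.6,0,8.7,0,0,0,0,0,3,8.7,0,0,0,0,0,3,8.7,0,0,0,0,0,3,8.7,0,0,0,0,0,3,8.7,0,0,0,0,0,3,8.7,0,0,0,0,0,1.2,8.7,0,0,0,0,0,1.2,8.7,0,0,0,0,0,1.2,8.7,0,0,0,0,0,0,8.7], "grip_force": 45}}

```text
time_s: 3.97
tcp_pos: [0.5093, -0.2836, 0.0389]
eef_rot: [-179.9, 0.2, 11.4]
contact_force: [0.7, 0.4, 0.4]
gripper_width: 0.087
```

Request:
{"op": "carry_out", "data": {"motion": [0,0,0,0,0,0,4,0,0,0,0,0,0,3,0,0,0,0,0,0,2,0,0,0,0,0,0,1.5,0,0,0,0,0,0,1.0,0,0,0,0,0,0,0.5,0,0,0,0,0,0,0.5,0,0,0,0,0,0,0.5,0,0,0,0,0,0,0.5,0,0,0,0,0,0,0.5]}}

```text
time_s: 4.8
tcp_pos: [0.5116, -0.2845, 0.0405]
eef_rot: [-180.0, 0.0, 11.4]
contact_force: [0.7, 0.7, 0.1]
gripper_width: 0.0256
```

```bash
python3 - <<'E'
from h import *
info()
for n,roi in (("top",(395,205,480,290)),):
    c=r.capture(n); b=[p for p,a in blobs(mask(c,(3,90,60),(18,255,255),roi),20)]
    P=ray(c,b,.016)[:,:2]; print(n,len(b),"centre",P.mean(0),cv2.minAreaRect(np.float32(P)*1000))
    cv2.imwrite("pics/t2.png",cv2.resize(c["pixels"][180:330,250:510,::-1],None,fx=3,fy=3,interpolation=cv2.INTER_CUBIC))
    for k,z in (("outer",.03),):
        pass
E
```

```text
t 4.8 tcp [ 0.5116 -0.2845  0.0405] rot [-1.800e+02  1.000e-02  1.143e+01] F [0.7 0.7 0.1] w 0.0256
top 3 centre [ 0.48039408 -0.1330292 ] ((480.5878601074219, -133.07662963867188), (89.60697937011719, 0.49317121505737305), 10.577342987060547)
```

View pics/t2.png

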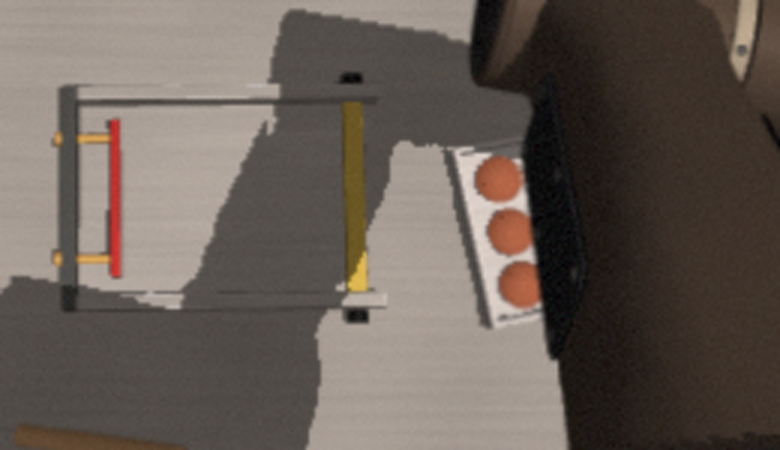

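The top view shows the gripper over the tab, with the front of the tray at crop (450,150)–(490,325) still short of the sill. The fingers are still closing.

Request:
{"op": "carry_out", "data": {"motion": [0,0,0,0,0.2,0,0.5,0,0,0,0,0.2,0,0.5,0,0,0,0,0,0,0.5,0,0,0,0,0,0,0.5,0,0,0,0,0,0,0.5,0,0,0,0,0,0,0.5]}}

```text
time_s: 5.35
tcp_pos: [0.5124, -0.2884, 0.0406]
eef_rot: [180.0, -0.0, 11.4]
contact_force: [-0.0, 0.3, 0.6]
gripper_width: 0.0117
```

```bash
python3 - <<'E'
from h import *
info()
c=r.capture("top")
g=c["pixels"]; 
# guide inner top edges from crop1 (x3, offset 250,190)
A=np.array([(90,69),(330,71),(90,263),(330,265)])/3+(250,190)
P=ray(c,A,.03)[:,:2]; print(P.round(4)); mid=(P[:2]+P[2:])/2; print("mid",mid, "gap",np.linalg.norm(P[0]-P[2]), "yaw",np.degrees(np.arctan2(*(mid[0]-mid[1])[::-1])))
b=[p for p,a in blobs(mask(c,(3,90,40),(18,255,255),(395,205,480,290)),20)]
P=ray(c,b,.016)[:,:2]; print(P.round(4))
E
```

```text
t 5.35 tcp [ 0.5124 -0.2884  0.0406] rot [180.    -0.    11.43] F [-0.   0.3  0.6] w 0.0117
[[0.5843 0.214 ]
 [0.5846 0.0167]
 [0.4249 0.2108]
 [0.425  0.0177]]
mid [[0.50461135 0.21238238]
 [0.50480234 0.01719632]] gap 0.1593746009055009 yaw 90.05606336049888
[[ 0.5243 -0.1222]
 [ 0.4801 -0.1311]
 [ 0.4365 -0.1403]]
```

```bash
python3 - <<'E'
from h import *
def fit(q): 
    v=cv2.fitLine(np.float32(q),cv2.DIST_HUBER,0,1e-4,1e-4).ravel(); a=np.degrees(np.arctan2(v[1],v[0])); return round(a,2),v[2:].round(4)
for n,R in (("top",dict(y=(362,217,376,274),r=(284,222,294,270))),("scene",dict(y=(255,229,275,274),r=(335,241,347,280)))):
    c=r.capture(n); im=cv2.imread(f"pics/{n}0.png").astype(float); b,g,rr=cv2.split(im)
    for k,W,z in (("y",(g+rr)/2-b,.014),("r",rr-(g+b)/2,.024)):
        x0,y0,x1,y1=R[k]; S=np.clip(W[y0:y1,x0:x1]-20,0,None); X=np.arange(x0,x1)
        rows=[(float((s*X).sum()/s.sum()),y) for y,s in zip(range(y0,y1),S) if s.sum()>60]
        print(n,k,len(rows),fit(ray(c,rows,z)[:,:2]))
    if n=="top":
        L=cv2.cvtColor(im.astype(np.uint8),cv2.COLOR_BGR2GRAY).astype(float)
        D=np.diff(cv2.GaussianBlur(L,(0,0),.7),axis=0)
        for nm,y0,y1,sg in (("farguide in",208,217,-1),("farguide out",203,211,1),("near guide out",278,287,-1),("near guide in",272,281,1)):
            pts=[]
            for x in range(295,360):
                s=np.clip(sg*D[y0:y1,x],0,None); i=int(s.argmax()); sl=s[max(i-1,0):i+2]; pts.append((x,y0+.5+(np.arange(max(i-1,0),max(i-1,0)+len(sl))*sl).sum()/sl.sum()))
            print(nm,fit(ray(c,pts,.03)[:,:2]))
E
```

```text
top y 57 (np.float32(1.03), array([ 0.5092, -0.0044], dtype=float32))
top r 48 (np.float32(1.15), array([0.4957, 0.1928], dtype=float32))
farguide in (np.float32(-88.96), array([0.5875, 0.0903], dtype=float32))
farguide out (np.float32(-87.93), array([0.5992, 0.0871], dtype=float32))
near guide out (np.float32(-88.4), array([0.4165, 0.0858], dtype=float32))
near guide in (np.float32(-89.59), array([0.4255, 0.0994], dtype=float32))
scene y 45 (np.float32(1.03), array([ 0.4867, -0.0054], dtype=float32))
scene r 39 (np.float32(0.76), array([0.5076, 0.1931], dtype=float32))
```

Request:
{"op": "carry_out", "data": {"motion": [0,0,1.3,0,-0.4,0,0.5,0,0,1.3,0,-0.4,0,0.5,0,0,1.3,0,-0.4,0,0.5,0,0,1.3,0,-0.4,0,0.5,0,0,1.3,0,-0.4,0,0.5,0,0,1.3,0,-0.4,0,0.5,0,0,1.3,0,-0.4,0,0.5,0,0,1.3,0,-0.4,0,0.5,0,0,0,0,-0.4,0,0.5,0,0,0,0,-0.4,0,0.5,0,0,0,0,-0.4,0,0.5,0,0,0,0,-0.4,0,0.5,0,0,0,0,-0.4,0,0.5,0,0,0,0,0,0,0.5]}}

```text
time_s: 6.67
tcp_pos: [0.5083, -0.2357, 0.0406]
eef_rot: [-180.0, -0.0, 1.1]
contact_force: [-0.3, 1.8, 0.4]
gripper_width: 0.0117
```

```bash
python3 - <<'E'
from h import *
info([.513,-.222,.0406],1.03)
c=r.capture("top")
b=[p for p,a in blobs(mask(c,(3,90,40),(18,255,255),(370,205,480,290)),20)]
P=ray(c,b,.016)[:,:2]; print(P.round(4),cv2.minAreaRect(np.float32(P)*1000))
cv2.imwrite("pics/t3.png",cv2.resize(c["pixels"][180:330,250:510,::-1],None,fx=3,fy=3,interpolation=cv2.INTER_CUBIC))
E
```

```text
t 6.67 tcp [ 0.5083 -0.2357  0.0406] rot [-1.7998e+02 -1.0000e-02  1.0700e+00] F [-0.3  1.8  0.4] w 0.0117
tool shift cm [ 0.49 -1.36 -0.  ]
tool turn deg [-0.02 -0.01  0.04]
[[ 0.5748 -0.1536]
 [ 0.5553 -0.1618]
 [ 0.5466 -0.0676]
 [ 0.504  -0.0659]
 [ 0.4586 -0.0688]] ((531.396484375, -95.90619659423828), (61.84718704223633, 142.4446563720703), 46.108524322509766)
```

View pics/t3.png

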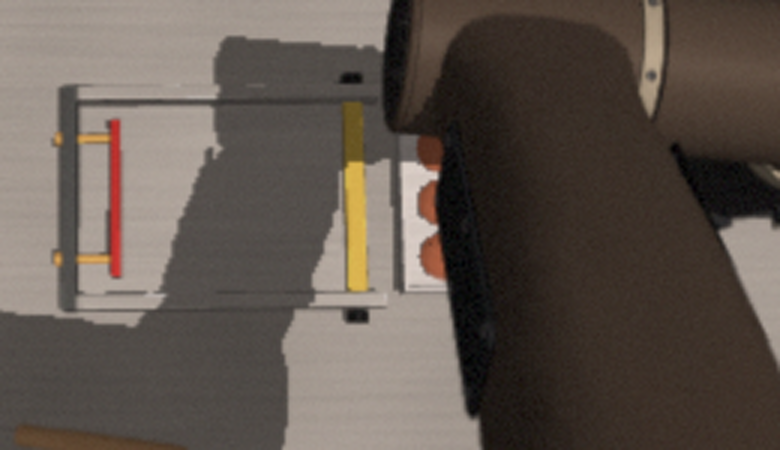

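The tray front is at crop x≈397, square to the sill (crop x≈367), and about 5 mm low sideways (tray middle ≈ crop y 203, dock middle ≈ 198). Correcting sideways and advancing.

Request:
{"op": "carry_out", "data": {"motion": [0,0,0,0.25,0,0,0.5,0,0,0,0.25,0,0,0.5,0,0,0,0.05,-0.3,0,0.5,0,0,0,0,-0.3,0,0.5,0,0,0,0,-0.3,0,0.5,0,0,0,0,-0.3,0,0.5,0,0,0,0,-0.3,0,0.5,0,0,0,0,-0.3,0,0.5,0,0,0,0,0,0,0.5]}}

```text
time_s: 7.47
tcp_pos: [0.5135, -0.2178, 0.0406]
eef_rot: [-180.0, -0.0, 1.1]
contact_force: [-0.1, 0.5, 0.1]
gripper_width: 0.0116
```

```bash
python3 - <<'E'
from h import *
info()
c=r.capture("scene"); cv2.imwrite("pics/s4.png",cv2.resize(c["pixels"][200:310,130:370,::-1],None,fx=3.3,fy=3.3,interpolation=cv2.INTER_CUBIC))
E
```

```text
t 7.47 tcp [ 0.5135 -0.2178  0.0406] rot [-1.7998e+02 -1.0000e-02  1.0500e+00] F [-0.1  0.5  0.1] w 0.0116
```

View pics/s4.png

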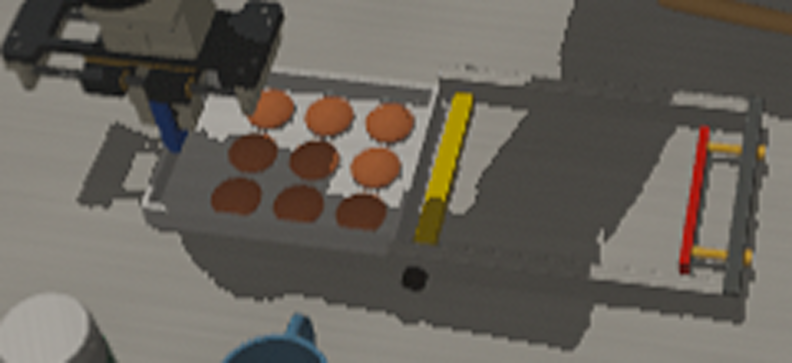

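The scene view shows the tray between the guide ends, front edge just before the sill, not yet touching. Feeling for the sill.

Request:
{"op": "carry_out", "data": {"motion": [0,0,0,0,-0.2,0,0.5,0,0,0,0,-0.2,0,0.5,0,0,0,0,-0.1,0,0.5,0,0,0,0,-0.1,0,0.5,0,0,0,0,0,0,0.5]}}

```text
time_s: 7.93
tcp_pos: [0.5132, -0.2124, 0.0405]
eef_rot: [-180.0, 0.0, 1.0]
contact_force: [-0.1, -1.6, -0.7]
gripper_width: 0.0116
```

Request:
{"op": "carry_out", "data": {"motion": [0,0,0,0,-0.1,0,0.5,0,0,0,0,-0.1,0,0.5,0,0,0,0,0,0,0.5]}}

```text
time_s: 8.18
tcp_pos: [0.5132, -0.2105, 0.0406]
eef_rot: [-180.0, -0.0, 1.0]
contact_force: [-0.4, -2.1, -0.6]
gripper_width: 0.0119
```

Request:
{"op": "carry_out", "data": {"motion": [0,0,0,0,-0.1,0,0.5,0,0,0,0,-0.1,0,0.5,0,0,0,0,0,0,0.5]}}

```text
time_s: 8.43
tcp_pos: [0.5132, -0.2084, 0.0405]
eef_rot: [-180.0, 0.0, 1.0]
contact_force: [-0.9, -2.5, -0.6]
gripper_width: 0.012
```

Request:
{"op": "carry_out", "data": {"motion": [0,0,0,0,-0.1,0,0.5,0,0,0,0,0,0,0.5,0,0,0,0,0,0,0.5]}}

```text
time_s: 8.68
tcp_pos: [0.5131, -0.2074, 0.0405]
eef_rot: [-180.0, 0.0, 1.0]
contact_force: [-0.9, -1.6, -0.5]
gripper_width: 0.0119
```

Request:
{"op": "carry_out", "data": {"motion": [0,0,0,0,-0.1,0,0.5,0,0,0,0,0,0,0.5,0,0,0,0,0,0,0.5]}}

```text
time_s: 8.93
tcp_pos: [0.5132, -0.2071, 0.0407]
eef_rot: [180.0, 0.0, 1.0]
contact_force: [0.0, -7.7, -0.8]
gripper_width: 0.0119
```

Request:
{"op": "carry_out", "data": {"motion": [0,0,0,0,-0.1,0,0.5,0,0,0,0,0,0,0.5,0,0,0,0,0,0,0.5]}}

```text
time_s: 9.18
tcp_pos: [0.5132, -0.207, 0.041]
eef_rot: [179.9, -0.0, 1.1]
contact_force: [0.3, -13.4, -1.0]
gripper_width: 0.0118
```

The sill is felt at TCP y = −0.207 (7.7 then 13.4 N, flat). Backing off and raising the front about the rear edge.

Request:
{"op": "carry_out", "data": {"motion": [0,0,0,0,0.3,0,0.5,0,0,0,0,0.3,0,0.5,1.1,0,0,0,0.08,-0.02,0.5,1.1,0,0,0,0.08,-0.02,0.5,1.1,0,0,0,0.08,-0.02,0.5,1.1,0,0,0,0.08,-0.02,0.5,1.1,0,0,0,0.08,-0.02,0.5,0,0,0,0,0,0,0.5,0,0,0,0,0,0,0.5], "grip_force": 60}}

```text
time_s: 9.93
tcp_pos: [0.5132, -0.2156, 0.0409]
eef_rot: [-174.5, 0.0, 1.0]
contact_force: [0.2, -0.2, -6.2]
gripper_width: 0.0118
```

```bash
python3 - <<'E'
from h import *
info(); print(r.get_state()["moment"].round(2))
c=r.capture("scene"); cv2.imwrite("pics/s5.png",cv2.resize(c["pixels"][200:310,130:370,::-1],None,fx=3.3,fy=3.3,interpolation=cv2.INTER_CUBIC))
E
```

```text
t 9.93 tcp [ 0.5132 -0.2156  0.0409] rot [-1.745e+02  2.000e-02  9.800e-01] F [ 0.2 -0.2 -6.2] w 0.0118
[-1.18 -0.34 -0.01]
```

View pics/s5.png

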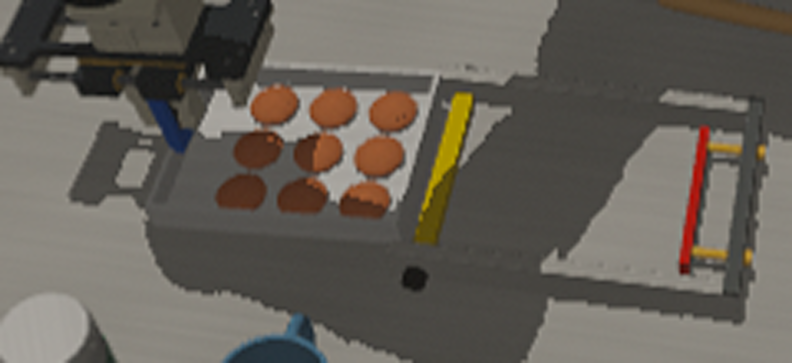

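Request:
{"op": "carry_out", "data": {"motion": [0,0,0,0,-0.2,0.02,0.5,0,0,0,0,-0.2,0.02,0.5,0,0,0,0,-0.2,0.02,0.5,0,0,0,0,-0.2,0.02,0.5,0,0,0,0,0,0,0.5]}}

```text
time_s: 10.4
tcp_pos: [0.5129, -0.2069, 0.0413]
eef_rot: [-174.5, 0.0, 1.1]
contact_force: [0.2, -0.2, -7.0]
gripper_width: 0.0119
```

Request:
{"op": "carry_out", "data": {"motion": [0,0,0,0,-0.25,0.03,0.5,0,0,0,0,-0.25,0.03,0.5,0,0,0,0,-0.25,0.03,0.5,0,0,0,0,-0.25,0.03,0.5,0,0,0,0,-0.25,0.03,0.5,0,0,0,0,-0.25,0.03,0.5,0,0,0,0,-0.25,0.03,0.5,0,0,0,0,-0.25,0.04,0.5,0,0,0,0,0,0.03,0.5,0,0,0,0,0,0,0.5]}}

```text
time_s: 11.23
tcp_pos: [0.5129, -0.187, 0.0409]
eef_rot: [-174.5, -0.0, 1.1]
contact_force: [-0.1, 3.6, -1.7]
gripper_width: 0.0113
```

Request:
{"op": "carry_out", "data": {"motion": [-0.4,0,0,0,-0.03,0,0.5,-0.4,0,0,0,-0.03,0,0.5,0,0,0,0,0,0,0.5]}}

```text
time_s: 11.48
tcp_pos: [0.513, -0.1867, 0.0409]
eef_rot: [-175.3, -0.0, 1.1]
contact_force: [-0.8, 2.9, -0.6]
gripper_width: 0.012
```

Request:
{"op": "carry_out", "data": {"motion": [-0.3,0,0,0,-0.03,0,0.5,0,0,0,0,0,0,0.5,0,0,0,0,0,0,0.5]}}

```text
time_s: 11.73
tcp_pos: [0.5131, -0.1867, 0.0409]
eef_rot: [-175.6, -0.0, 1.0]
contact_force: [-0.9, -2.0, 0.8]
gripper_width: 0.0119
```

```bash
python3 - <<'E'
from h import *
info(); print(r.get_state()["moment"].round(2))
c=r.capture("scene"); cv2.imwrite("pics/s6.png",cv2.resize(c["pixels"][200:310,130:370,::-1],None,fx=3.3,fy=3.3,interpolation=cv2.INTER_CUBIC))
E
```

```text
t 11.73 tcp [ 0.5131 -0.1867  0.0409] rot [-1.7562e+02 -4.0000e-02  1.0400e+00] F [-0.9 -2.   0.8] w 0.0119
[-0.11  0.26  0.02]
```

View pics/s6.png

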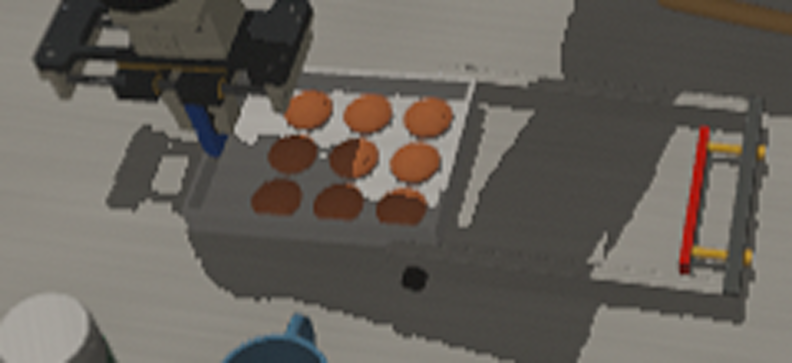

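The front now rests over the yellow sill (hidden under the front edge near (455,160)). Wrist Fz≈0 and the moment has vanished, so both ends are supported. Pushing on along the tray's own axis.

Request:
{"op": "carry_out", "data": {"motion": [0,0,0,0,0,0,0.5,0,0,0,0,0,0,0.5,0,0,0,0,-0.4,0,0.5,0,0,0,0,-0.4,0,0.5,0,0,0,0,-0.4,0,0.5,0,0,0,0,-0.4,0,0.5,0,0,0,0,-0.4,0,0.5,0,0,0,0,-0.4,0,0.5,0,0,0,0,-0.4,0,0.5,0,0,0,0,-0.4,0,0.5,0,0,0,0,-0.4,0,0.5,0,0,0,0,-0.4,0,0.5,0,0,0,0,0,0,0.5]}}

```text
time_s: 12.87
tcp_pos: [0.5128, -0.1469, 0.0442]
eef_rot: [-175.7, -0.1, 1.1]
contact_force: [1.0, -3.4, 2.4]
gripper_width: 0.0118
```

Request:
{"op": "carry_out", "data": {"motion": [0,0,0,0,-0.4,-0.02,0.5,0,0,0,0,-0.4,0,0.5,0,0,0,0,-0.4,0,0.5,0,0,0,0,-0.4,0,0.5,0,0,0,0,-0.4,0,0.5,0,0,0,0,-0.4,0,0.5,0,0,0,0,-0.4,0,0.5,0,0,0,0,-0.4,0,0.5,0,0,0,0,-0.4,0,0.5,0,0,0,0,-0.4,0,0.5,0,0,0,0,0,0,0.5]}}

```text
time_s: 13.78
tcp_pos: [0.5119, -0.107, 0.0474]
eef_rot: [-175.6, -0.1, 1.1]
contact_force: [0.2, -4.1, 3.3]
gripper_width: 0.0116
```

Request:
{"op": "carry_out", "data": {"motion": [-0.63,0,0,0,-0.36,-0.1,0.5,-0.63,0,0,0,-0.36,-0.1,0.5,-0.63,0,0,0,-0.36,-0.1,0.5,-0.63,0,0,0,-0.36,-0.1,0.5,-0.63,0,0,0,-0.36,-0.1,0.5,-0.63,0,0,0,-0.36,-0.1,0.5,-0.63,0,0,0,-0.36,-0.1,0.5,0,0,0,0,0,0,0.5]}}

```text
time_s: 14.45
tcp_pos: [0.5105, -0.0814, 0.0547]
eef_rot: [180.0, 0.0, 1.1]
contact_force: [1.3, -2.0, -1.7]
gripper_width: 0.0117
```

Request:
{"op": "carry_out", "data": {"motion": [-0.3,0,0,0.03,-0.44,-0.03,0.5,-0.3,0,0,0.03,-0.44,-0.03,0.5,-0.3,0,0,0,-0.44,-0.03,0.5,-0.3,0,0,0,-0.44,-0.03,0.5,-0.3,0,0,0,-0.44,-0.03,0.5,-0.3,0,0,0,-0.44,-0.03,0.5,-0.3,0,0,0,-0.44,-0.03,0.5,-0.3,0,0,0,-0.44,-0.03,0.5,-0.3,0,0,0,-0.44,-0.03,0.5,-0.3,0,0,0,-0.44,-0.03,0.5,0,0,0,0,0,0,0.5]}}

```text
time_s: 15.37
tcp_pos: [0.5105, -0.0367, 0.0567]
eef_rot: [177.0, 0.0, 1.1]
contact_force: [0.1, 1.8, -4.0]
gripper_width: 0.0118
```

```bash
python3 - <<'E'
from h import *
info(); print(r.get_state()["moment"].round(2))
c=r.capture("scene"); cv2.imwrite("pics/s7.png",cv2.resize(c["pixels"][200:310,150:390,::-1],None,fx=3.3,fy=3.3,interpolation=cv2.INTER_CUBIC))
E
```

```text
t 15.37 tcp [ 0.5105 -0.0367  0.0567] rot [1.7699e+02 1.0000e-02 1.0700e+00] F [ 0.1  1.8 -4. ] w 0.0118
[ 0.57  0.09 -0.01]
```

View pics/s7.png

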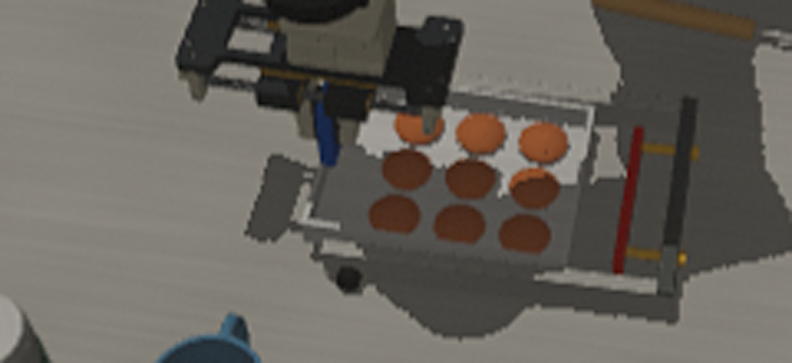

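The tray is between the guides, nose slightly down. Its front is at about (585,180) and the keeper is just ahead at (630,200). Continuing into the keeper.

Request:
{"op": "carry_out", "data": {"motion": [0,0,0,0,-0.4,-0.01,0.5,0,0,0,0,-0.4,-0.01,0.5,0,0,0,0,-0.4,-0.01,0.5,0,0,0,0,-0.4,-0.01,0.5,0,0,0,0,-0.4,-0.01,0.5,0,0,0,0,-0.4,-0.01,0.5,0,0,0,0,-0.4,-0.01,0.5,0,0,0,0,-0.4,-0.01,0.5,0,0,0,0,-0.3,-0.01,0.5,0,0,0,0,-0.3,-0.01,0.5,0,0,0,0,-0.3,-0.01,0.5,0,0,0,0,-0.3,-0.01,0.5,0,0,0,0,0,0,0.5]}}

```text
time_s: 16.5
tcp_pos: [0.5099, 0.0063, 0.0559]
eef_rot: [177.0, 0.0, 1.0]
contact_force: [0.5, -4.5, -5.8]
gripper_width: 0.0115
```

Request:
{"op": "carry_out", "data": {"motion": [0,0,0,0,-0.2,-0.01,0.5,0,0,0,0,-0.2,-0.01,0.5,0,0,0,0,-0.2,-0.01,0.5,0,0,0,0,-0.2,-0.01,0.5,0,0,0,0,-0.2,-0.01,0.5,0,0,0,0,0,0,0.5]}}

```text
time_s: 17.0
tcp_pos: [0.5096, 0.0161, 0.0559]
eef_rot: [177.0, 0.0, 1.0]
contact_force: [0.0, -5.9, -4.0]
gripper_width: 0.0116
```

Request:
{"op": "carry_out", "data": {"motion": [0.5,0,0,0,0,0.18,0.5,0.5,0,0,0,0,0.18,0.5,0.5,0,0,0,0,0.18,0.5,0,0,0,0,0,0,0.5]}}

```text
time_s: 17.33
tcp_pos: [0.5097, 0.0156, 0.0504]
eef_rot: [178.5, 0.0, 1.0]
contact_force: [-0.1, -6.4, -3.2]
gripper_width: 0.0113
```

Request:
{"op": "carry_out", "data": {"motion": [0.5,0,0,0,0,0.18,0.5,0.5,0,0,0,0,0.18,0.5,0.5,0,0,0,0,0.15,0.5,0,0,0,0,0,0,0.5]}}

```text
time_s: 17.67
tcp_pos: [0.5097, 0.0154, 0.0452]
eef_rot: [-180.0, 0.0, 1.0]
contact_force: [0.0, -5.7, -4.9]
gripper_width: 0.0116
```

Request:
{"op": "carry_out", "data": {"motion": [0,0,0,0,0,0.06,0.5,0,0,0,0,0.1,0,0.5,0,0,0,0,0.1,0,0.5,0,0,0,0,0.1,0,0.5,0,0,0,0,0.1,0,0.5,0,0,0,0,0,0,0.5]}}

```text
time_s: 18.17
tcp_pos: [0.5098, 0.0116, 0.0448]
eef_rot: [180.0, -0.0, 1.0]
contact_force: [-0.2, -5.4, -3.9]
gripper_width: 0.0118
```

Request:
{"op": "carry_out", "data": {"motion": [0,0,0,0,0.1,0,0.5,0,0,0,0,0,0,0.5]}}

```text
time_s: 18.33
tcp_pos: [0.5099, 0.0106, 0.0448]
eef_rot: [180.0, -0.0, 1.0]
contact_force: [-0.3, -4.9, -4.7]
gripper_width: 0.012
```

Request:
{"op": "carry_out", "data": {"motion": [0,0,0,0,0.1,0.03,0.5,0,0,0,0,0,0.03,0.5,0,0,0,0,0,0,0.5]}}

```text
time_s: 18.58
tcp_pos: [0.51, 0.0098, 0.0446]
eef_rot: [180.0, -0.0, 1.0]
contact_force: [-1.4, -4.5, 2.9]
gripper_width: 0.0118
```

Request:
{"op": "carry_out", "data": {"motion": [0,0,0,0,0.07,0,0.5,0,0,0,0,0,0,0.5,0,0,0,0,0,0,0.5]}}

```text
time_s: 18.83
tcp_pos: [0.5102, 0.0095, 0.0445]
eef_rot: [-180.0, -0.0, 1.0]
contact_force: [-3.8, 0.3, 4.8]
gripper_width: 0.0117
```

Request:
{"op": "carry_out", "data": {"motion": [0,0,0,0,0,0,1.6,0,0,0,0,0,0,2.5,0,0,0,0,0,0,3.5,0,0,0,0,0,0,4,0,0,0,0,0,0,4,0,0,0,0,0,0,4]}}

```text
time_s: 19.33
tcp_pos: [0.51, 0.0092, 0.0441]
eef_rot: [180.0, -0.0, 1.0]
contact_force: [0.2, -0.3, 0.2]
gripper_width: 0.0391
```

Request:
{"op": "carry_out", "data": {"motion": [0,0,0,0,0,-1,4,0,0,0,0,0,-2,4,0,0,0,0,0,-3,4,0,0,0,0,0,-3,4,0,0,0,0,0,-3,4,0,0,0,0,0,-3,4,0,0,0,0,3,-2,4,0,0,0,0,3,0,4,0,0,0,0,3,0,4,0,0,0,0,3,0,4,0,0,0,0,3,0,4,0,0,0,0,3,0,4,0,0,0,0,3,0,4,0,0,0,0,3,0,4,0,0,0,0,0,0,4]}}

```text
time_s: 20.58
tcp_pos: [0.5138, -0.2347, 0.2147]
eef_rot: [179.9, 0.0, 0.9]
contact_force: [0.5, 1.0, -0.1]
gripper_width: 0.0399
```

```bash
python3 - <<'E'
from h import *
info()
c=r.capture("scene"); a=cv2.resize(c["pixels"][200:310,150:390,::-1],None,fx=3.3,fy=3.3,interpolation=cv2.INTER_CUBIC)
c=r.capture("top"); b=c["pixels"][190:300,240:440,::-1]; b=cv2.resize(b,None,fx=2.1,fy=2.1,interpolation=cv2.INTER_CUBIC)
b=cv2.copyMakeBorder(b,0,0,0,a.shape[1]-b.shape[1],cv2.BORDER_CONSTANT); cv2.imwrite("pics/end.png",np.vstack([a[:363],b]))
q=[p for p,_ in blobs(mask(c,(3,90,40),(18,200,255),(295,205,365,285)),20)]
P=ray(c,q,.020)[:,:2]; print(len(q),cv2.minAreaRect(np.float32(P)*1000))
m=mask(c,(0,150,60),(8,255,255),(265,215,300,280)); k=ray(c,np.argwhere(m)[:,::-1],.024)[:,:2]; print("keeper y",np.median(k[:,1]),len(k))
E
```

```text
t 20.58 tcp [ 0.5138 -0.2347  0.2147] rot [1.7994e+02 1.0000e-02 8.7000e-01] F [ 0.5  1.  -0.1] w 0.0399
9 ((506.8666687011719, 116.11097717285156), (89.47525787353516, 96.64253997802734), 1.049010992050171)
keeper y 0.17881745599026952 338
```

View pics/end.png

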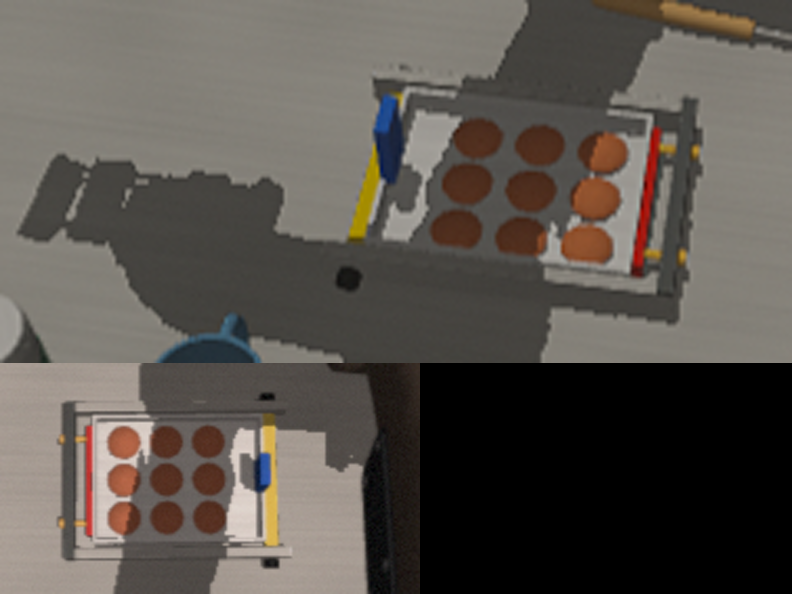

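The tray lies flat between the sill, visible along its handle end at (370,180), and the pushed-back keeper at (648,200). The gripper is clear.

```bash
python3 -c "
from plant import r
print(r.close_job())"
```

```text
the job is handed in; nothing more can be done
None
```

The tray is in the dock, flat behind the yellow sill and held by the red keeper. The gripper let go and moved clear before I handed the job in at about 21 s. No verdict was given, so what follows is only what I measured.

**How it went:**
- **Sill:** I slid the tray up flat and found the sill by feel, with the wrist reading about 8 N and then 13 N.
- **Front on the sill:** I raised the front onto the sill with the handle end still on the table. Wrist force and moment fell to almost nothing, which fits both ends being supported.
- **Over and in:** I pushed it over level, then slightly nose down into the keeper, lowered the handle end, and eased back onto the sill before opening.

**Last checks:**
- **Position:** the last pictures show the tray behind the sill and touching the keeper. It is turned 1.05° against the dock's 1.03°, and its centre is within about 1 mm of the dock's centre line.
- **Forces:** the highest wrist force I read was about 13 N; readings came only at the end of each move, so brief peaks in between would not show.
- **Other objects:** the arm went near none of them, but I did not re-measure their positions.

**Failed check:** the final colour reading of the keeper's position was spoiled by biscuit pixels. That the keeper is pushed back rests on the picture and on the arm's measured travel, which puts it at about 12 mm.

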